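# Refit the warmer's knob and hold it pressed

## Task

Get the food warmer going: first slide the steel pan along the table onto the warmer's flat pad, centred and square on it, without lifting or tipping it. Then fit the loose knob fully down onto the D-shaped shaft of the control box and press it in until the shaft is down at its stop. Finish while still holding the knob pressed in, and leave the other things where they stand.

Things in the scene. Friction and masses are not known exactly. Their poses are not given: they have to be found in the camera images.
- warmer: Food warmer, fixed: black flat pad 210 (x) x 160 (y) mm, 1 mm thick, flush; at its -y end (right) a steel control box 90 x 90 x 50 mm high, centred at (0, -145) mm, with a spring-loaded D-shaft upright on top. Origin: pad's centre at table height; x away from the robot at yaw 0. The box's black dial plate has a longer white index mark on the +x side of the shaft.
- pad_center (a point): Centre of the pad at table height (same point and axes as the warmer): where the middle of the pan belongs.
- pan: Loose empty steel pan 182 (x) x 121 (y) x 95 mm high, 0.3 to 0.6 kg. Origin under its centre. Foot 140 x 80 mm; outer wall contact faces 80 mm (x) and 50 mm (y) from the centre, from 4 mm up to the rim. Starts at the pad's +y side (left), about parallel to the pad's long side, some 150 mm from its place. Slides with a few newtons, flat if pushed below half height.
- knob: Loose black cooker knob, 60 g, upright on the table right of the warmer. Origin: centre of its underside. Round skirt 42 mm across, 17 mm high; on it a grip bar 12 mm wide (y), x = -20 to +23.5 mm, z = 17 to 37 mm, sides parallel from x = -19 to +13, then a tapered pointer nose with a white line at +x. It goes on the shaft only with the pointer at the white index mark (knob x = warmer x).
- knob_seat (a point): Centre of the end (ceiling) of the knob's D-shaped bore, on its axis, 12 mm above its underside; it rests on the shaft's tip when the knob is fully down. Bore 16 mm across, flat 4.5 mm from the axis on the pointer side, 2 mm lead-in at the mouth: 1 mm clearance all round the shaft, about 8 degrees either way.
- shaft_tip (a point): Centre of the top of the bare metal D-shaft, moves with it: at (0, -145) mm in the warmer's frame, 72 mm above the table at rest, 67 at the stop; 22 mm above the box. Shaft 14 mm across, flat 3.5 mm from the axis on the index mark's side (+x), 1.5 mm chamfer. It does not turn. With the knob fully down its underside is 10 mm above the box, 5 at the stop.
- shaft (a joint): How far the shaft is pressed down, m: 0 at rest, 0.005 at the stop. A spring pushes it up: about 4 N to start it moving, 8 N at the stop, where it is rigid.
- salt_shaker: Salt shaker, 44 mm across, 90 mm high, a bystander; origin under its centre.
- portion_cup: Clear empty sauce cup, 65 mm across, 33 mm high, a bystander; origin under its centre.

How it is judged (in metres and radians):
On the way, in this order (a step that is already met when the one before it is completed fails the run):
1. the pan stands flat on the pad, centred and square (x of pan in the frame of pad_center between -0.025 and 0.025 m and y of pan in the frame of pad_center between -0.025 and 0.025 m and angle between the x axis of pan and the x axis of warmer, either way round below 0.2 rad and height (world z) of pan below 0.006 m and angle between pan's own z axis and vertical below 0.06 rad), for 0.2 s.
2. the knob is fully down on the D-shaft (z of knob_seat in the frame of shaft_tip between -0.002 and 0.002 m and horizontal distance between knob_seat and shaft_tip below 0.0025 m and angle between knob's own z axis and vertical below 0.12 rad and angle between the x axis of knob and the x axis of warmer, either way round below 0.25 rad), for 0.2 s.
At the end, for the whole second after the job is handed in: Pan flat and still, its centre within 25 mm of the pad's centre along both pad axes, square within 0.2 rad. Knob fully down on the shaft (2 mm in height, 2.5 mm sideways, upright within 0.12 rad), shaft pressed more than 4 of its 5 mm, fingers still holding the knob (all of step 1 and all of step 2 and value of joint shaft above 0.004 m and contact force between the fingers and knob above 1 N and contact force between knob and warmer above 3 N and linear speed of pan below 0.01 m/s); the arm keeps its last pose, push and grip.
It fails at once if the pan is lifted or tipped (height (world z) of pan above 0.02 m or angle between pan's own z axis and vertical above 0.25 rad).
It fails at once if a bystander is moved more than 40 mm or knocked over (distance of any of salt_shaker, portion_cup from where it was at the start of the episode above 0.04 m or angle between any of salt_shaker, portion_cup's own z axis and vertical above 0.5 rad).
It also fails if it takes over 58 s, if anything falls off the work surface, if the arm or the gripper's body presses on something with over 40 N, if the wrist force passes 120 N, or if a joint passes its speed limit or range.

## Robot

A 6-joint arm with a two-finger parallel gripper is mounted at the origin on a cart in front of the work surface, level with it; the furniture and walls round the work are solid. World frame = base frame: x ahead of the robot, y to its left, z up, the work surface at z = 0. Lengths are in mm, angles in rad, forces in N, time in s.
With the tool pointing down it reaches from about 350 to 975 mm from the base axis. Payload 7.1 kg.
Tool frame: the origin (TCP) lies midway between the tips of the shut fingers; the grasp point (between the pads) lies 19 mm behind it (ctrl.grasp_offset is the distance from the TCP to the grasp point, in mm); z points along the fingers, y is the line along which they close (so a half turn about z gives the same grasp; the last joint's range is limited). The gripper opens to 88 mm and grips with 3 to 60 N. Pads are 20 mm wide; open, the fingers measure 115 mm over their backs; the gripper's body (75 mm by 178 mm) begins 61 mm behind the grasp point.
Start: joints at [1.087, 0.423, 1.63, -0, 1.089, -0.019], TCP at [280.12, 558.693, 222.675] pointing down, gripper open.
Joint ranges: [-3, 3], [-0.9, 2.11], [0.09, 2.58], [-1.31, 4.45], [0.11, 2.69], [-2.54, 2.54]. Speed limits (rad/s): [2.39, 2.39, 3.01, 3.14, 3.14, 3.14].

## Interface

Orientations are given as a rotation vector (axis times angle).
In Python, from workcell import ctrl gives the robot as it stands. The module is installed in compiled form; this text tells all that it offers.
- The arm moves only by the tool servo_tool, never from a script. Its argument "rows" is a list of rows, each a list of 7 numbers: the turn, a rotation vector about the tool's x, y, z as a fraction of full scale, then the shift along the tool's x, y, z as a fraction of full scale, then the finger opening in mm, from 0 to 87.8. A call has 1 to 10 rows; each row is the pose to reach, as a shift and turn from the pose commanded when the call began, along the tool's axes at that moment; what a row does not reach only later rows make up. Full scale, the value 1, is 20 cm for a shift and 1.5 rad for a turn. A row lasts 1/8 s, in which the tool goes at most 62.5 mm and 10.7 degrees, less where a joint would pass 70% of its speed; a pose out of reach is approached as far as the arm can. A call with a number of a shift or a turn outside -1 to 1 is refused whole. A call with a gripper value outside its range is refused whole. The fingers move at their own pace and stop on an object; the grip force is fixed at half the most. Time passes only in rows, so rows that repeat a pose let the fingers close. It gives the time, the measured TCP pose, the force, the opening and the grip force at its end, in the units of the state.
- ctrl.get_obs(): the state, without advancing time (a new reading comes with each control period).
- ctrl.get_image(name): name is "side" or "top" or "wrist"; returns (picture, depth): 400x640x3 uint8, red, green, blue; 400x640 float32, mm along the optical axis (not along the pixel's ray), 0 where there is no reading.
- ctrl.camera_info(name): a dict with "intrinsics" (3x3 intrinsics, pixels), "R" (3x3) and "t" (3): a world point X has camera coordinates R X + t. Camera axes: x right, y down, z forward; pixel columns grow to the right and rows downward; lengths in mm; the calibration is good to about 2 mm. A picture is of the moment at which its call begins: read the wrist's pose just before it. camera_info takes no time and is no camera call; for the wrist camera it gives the pose at the moment of the call.
- ctrl.close_job(): hands the job in; it is judged then, once.
The state is a dict: "t": time; "qpos": joint angles; "qvel": joint speeds; "joint_torque": joint torques, N m; "ee_pos": TCP position; "orientation": TCP orientation; "ft_force": force on the tool from outside, world axes, zero at the start; "moment": the same for the moment, N m; "width": finger opening in mm; "grasp_force": force on a finger pad.
Only numpy, scipy, OpenCV 4.12 (cv2) and the standard library are available. Lean on these libraries where they do the work, as an engineer would, in place of code of your own. Each camera call takes 0.05 s, during which the arm holds its last target. There are 200 camera calls.

## Working session

There is one attempt and no reset: what is moved stays moved. The work goes in short steps, Python scripts to look and compute and a tool call to move; the robot and the scene stay as the last step left them, time stands still between calls to the robot, and variables do not carry over. Pictures are saved under pics/ and viewed, at most 10 in all, crops included, and the job is handed in when it is done.

Besides the shell and the picture viewer there is one more tool, called after ">>>" by a JSON object that holds its "name" and its "arguments". servo_tool: Moves the arm, as the interface text tells. Its arguments: {"type":"object","properties":{"rows":{"type":"array","items":{"type":"array","items":{"type":"number"}}}},"required":["rows"]}

```bash
mkdir -p pics; cat > h.py <<'E'
import numpy as np,cv2
from scipy.spatial.transform import Rotation as Ro
from workcell import ctrl
def grab(n,save=None):
    c=ctrl.camera_info(n); im,d=ctrl.get_image(n)
    if save: cv2.imwrite('pics/'+save,im[:,:,::-1])
    return im,d,c
def cloud(d,c):
    K=np.array(c['intrinsics']);v,u=np.mgrid[:d.shape[0],:d.shape[1]]
    p=np.stack([(u-K[0,2])*d/K[0,0],(v-K[1,2])*d/K[1,1],d],-1)
    return (p-np.array(c['t']))@np.array(c['R'])
def ray(uv,z,c):
    K=np.array(c['intrinsics']);R=np.array(c['R'])
    uv=np.atleast_2d(uv).astype(float)
    r=np.c_[uv,np.ones(len(uv))]@np.linalg.inv(K).T@R
    o=-R.T@np.array(c['t'])
    return o+r*((z-o[2])/r[:,2])[:,None]
def state():
    o=ctrl.get_obs()
    print('t',round(o['t'],2),'p',np.round(o['ee_pos'],1),'rv',np.round(o['orientation'],3),'F',np.round(o['ft_force'],1),'w',round(o['width'],1),'g',round(o['grasp_force'],1),'q',np.round(o['qpos'],2))
    return o
def plan(target,rotm):
    "fractions for servo_tool from current measured pose"
    o=state();R0=Ro.from_rotvec(o['orientation'])
    s=R0.inv().apply(np.array(target)-o['ee_pos'])/200
    t=(R0.inv()*Ro.from_matrix(rotm)).as_rotvec()/1.5
    print('turn',np.round(t,3),'shift',np.round(s,3))
E
python3 - <<'E'
from h import *
o=state();print(Ro.from_rotvec(o['orientation']).as_matrix().round(3))
for n in('top','side'):
    im,d,c=grab(n,n+'0.png');print(n,np.round(c['intrinsics'],1).tolist(),np.round(c['R'],3).tolist(),np.round(c['t'],1), 'cam',(-np.array(c['R']).T@np.array(c['t'])).round())
    np.savez(n+'0.npz',im=im,d=d)
E
```

```text
t 0.0 p [279.9 558.2 221.9] rv [-7.230e-01 -3.057e+00  2.000e-03] F [-0.6 -0.   0.9] w 88.0 g 0.0 q [ 1.09  0.42  1.63 -0.    1.09 -0.02]
[[-0.894  0.448 -0.001]
 [ 0.448  0.894 -0.001]
 [ 0.    -0.002 -1.   ]]
top [[400.2, 0.0, 325.0], [0.0, 400.2, 199.1], [0.0, 0.0, 1.0]] [[-0.011, -1.0, -0.015], [-0.989, 0.013, -0.146], [0.146, 0.014, -0.989]] [-123.8  570.2 1052.2] cam [ 409. -146. 1122.]
side [[435.4, 0.0, 315.8], [0.0, 435.4, 205.2], [0.0, 0.0, 1.0]] [[0.938, -0.348, -0.012], [-0.235, -0.607, -0.76], [0.257, 0.715, -0.65]] [-586.   112.  1018.7] cam [ 314. -864.  740.]
```

View pics/top0.png

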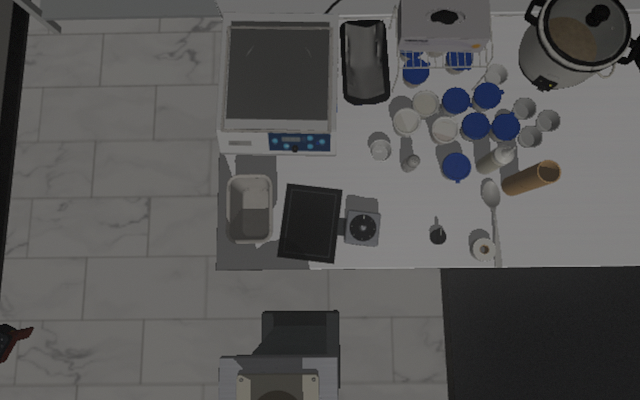

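View pics/side0.png

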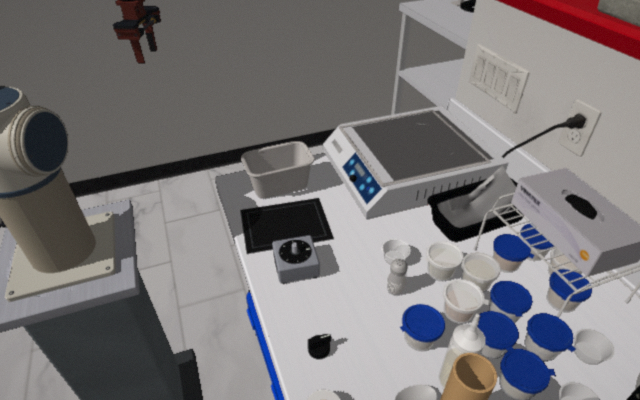

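The top view shows the pan at about (250,210), the pad at (310,222), the control box with its shaft at (361,227) and the knob at (437,233). The cup at (380,150) and the shaker at (412,162) are bystanders. The side view agrees.

```bash
python3 - <<'E'
from h import *
N=np.load('top0.npz');im,d=N['im'],N['d'];c=ctrl.camera_info('top');P=cloud(d,c);g=im.max(2)
def rect(pts,l):
    r=cv2.minAreaRect(pts.astype(np.float32));b=cv2.boxPoints(r);e=sorted([(np.linalg.norm(b[1]-b[0]),tuple(b[1]-b[0])),(np.linalg.norm(b[2]-b[1]),tuple(b[2]-b[1]))])
    a=np.degrees(np.arctan2(e[1][1][1],e[1][1][0]));print(l,'c',np.round(r[0],1),'sides',round(e[0][0],1),round(e[1][0],1),'long-axis deg',round(a,1))
def blob(m,seed,close=0):
    if close: m=cv2.morphologyEx(m.astype(np.uint8),cv2.MORPH_CLOSE,np.ones((close,close)))
    n,L,s,cc=cv2.connectedComponentsWithStats(m.astype(np.uint8));return L==L[seed[1],seed[0]]
def xy(m): 
    v,u=np.nonzero(m);return np.c_[u,v]
tab=P[240,400:470,2];print('table z',np.median(tab))
m=np.zeros(g.shape,bool);m[175:270,275:343]=1
pad=blob((g<60)&m,(310,222));rect(ray(xy(pad),1,c)[:,:2],'pad')
Z=P[...,2]
box=(Z>35)&(Z<62);w=np.zeros_like(m);w[200:255,335:390]=1
box=blob(box&w,(348,215),3);rect(ray(xy(box),50,c)[:,:2],'box50')
w=np.zeros_like(m);w[165:250,215:280]=1
pan=(Z>80)&(Z<110)&w;rect(P[pan][:,:2],'pan rim (depth)');rect(ray(xy(pan),95,c)[:,:2],'pan rim ray');
print('knob px');w=np.zeros_like(m);w[205:255,420:460]=1
kn=blob((g<70)&w,(438,236));rect(ray(xy(kn),17,c)[:,:2],'knob17');top=kn&(Z>27);rect(P[top][:,:2],'bar');print(P[kn][:,:2].mean(0))
for n,s in(('shaker',(412,162)),('cup',(380,150))):print(n,P[s[1],s[0]].round())
a=cv2.resize(im[200:252,335:390],None,fx=7,fy=7,interpolation=2);b=cv2.resize(im[200:252,415:470],None,fx=7,fy=7,interpolation=2)
cv2.imwrite('pics/crop1.png',np.hstack([a,b])[:,:,::-1])
E
```

```text
table z -0.6796889738038837
pad c [507.1 -93. ] sides 174.4 209.5 long-axis deg -7.6
box50 c [ 488.3 -228.4] sides 89.5 89.9 long-axis deg -7.4
pan rim (depth) c [540.2  67.8] sides 119.2 182.0 long-axis deg 0.6
pan rim ray c [539.7  67.6] sides 118.0 181.1 long-axis deg 0.5
knob px
knob17 c [ 465.5 -438.1] sides 41.1 42.2 long-axis deg -65.9
bar c [ 428.9 -298.5] sides 39.9 305.7 long-axis deg -75.2
[ 464.99837571 -435.1152326 ]
shaker [ 658. -362.   87.]
cup [ 716. -290.   -0.]
```

View pics/crop1.png

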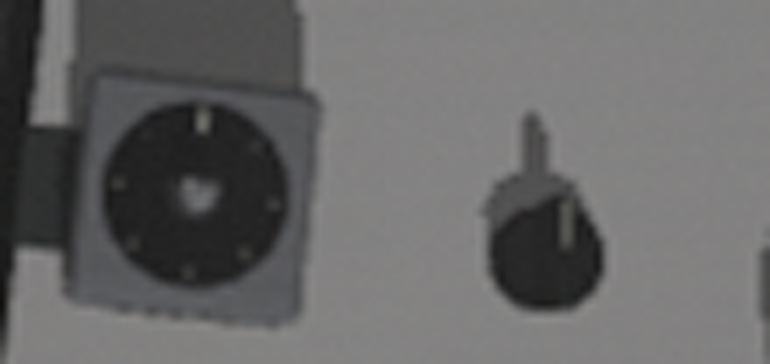

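The warmer's yaw is about -7.5°. From the box centre, the pad centre is about (507,-85) and the shaft about (488,-228). The knob is near (465,-437) with its pointer roughly along +x. I'll push the pan with two spread fingertips, leaning slightly so the tips touch first.

```bash
cat >> h.py <<'E'
def tool(yaw,tilt=0.):
    "fingers close along (cos yaw, sin yaw); tilt: tips lead towards -y"
    s,c=np.sin(tilt),np.cos(tilt)
    return Ro.from_euler('z',yaw,degrees=True).as_matrix()@np.array([[0,1,0],[c,0,-s],[-s,0,-c]])
E
python3 - <<'E'
from h import *
N=np.load('top0.npz');d=N['d'];c=ctrl.camera_info('top');P=cloud(d,c)
for px in((230,140),(300,150),(230,152),(240,130),(300,130),(280,80),(355,210),(222,200)):print(px,P[px[1],px[0]].round())
w=P[380:,300:].reshape(-1,3)
plan([535,160,180],tool(0.5,.2))
E
```

```text
(230, 140) [730. 125.  72.]
(300, 150) [705. -64.  51.]
(230, 152) [705. 132.  43.]
(240, 130) [750.  93.  97.]
(300, 130) [747. -67.  98.]
(280, 80) [889. -13.  95.]
(355, 210) [ 543. -215.   -3.]
(222, 200) [ 409. -146. 1122.]
t 0.1 p [279.9 558.3 222. ] rv [-7.240e-01 -3.057e+00  2.000e-03] F [-0.3  0.4 -0.4] w 87.7 g 0.0 q [ 1.09  0.42  1.63  0.    1.09 -0.02]
turn [ 0.072 -0.119  0.729] shift [-2.033 -1.208  0.212]
```

>>> {"name": "servo_tool", "arguments": {"rows": [[0.01,-0.02,0.12,-0.2,-0.12,0,87],[0.02,-0.04,0.24,-0.4,-0.24,0,87],[0.04,-0.06,0.36,-0.6,-0.36,0,87],[0.05,-0.08,0.48,-0.8,-0.48,0,87],[0.06,-0.1,0.6,-1,-0.6,0,87],[0.072,-0.119,0.73,-1,-0.6,0,87],[0.072,-0.119,0.73,-1,-0.6,0,87]]}}

```text
t: 0.98
ee_pos: [405.4, 361.6, 222.3]
orientation: [2.108, 2.125, -0.209]
ft_force: [0.1, -0.2, -0.2]
width: 87.2
grasp_force: 0.0
```

```bash
python3 -c "
from h import *
plan([535,160,130],tool(0.5,.2));plan([535,155,24],tool(0.5,.2))"
```

```text
t 0.97 p [405.4 361.6 222.3] rv [ 2.108  2.125 -0.209] F [ 0.1 -0.2 -0.2] w 87.2 g 0.0 q [ 0.79  0.37  1.73 -0.15  1.19  0.85]
turn [ 0.    -0.001 -0.001] shift [-0.902  0.64   0.652]
t 0.97 p [405.4 361.6 222.3] rv [ 2.108  2.125 -0.209] F [ 0.1 -0.2 -0.2] w 87.2 g 0.0 q [ 0.79  0.37  1.73 -0.15  1.19  0.85]
turn [ 0.    -0.001 -0.001] shift [-0.822  0.64   1.177]
```

>>> {"name": "servo_tool", "arguments": {"rows": [[0,0,0,-0.3,0.21,0.2,87],[0,0,0,-0.6,0.43,0.4,87],[0,0,0,-0.88,0.64,0.6,87],[0,0,0,-0.88,0.64,0.8,87],[0,0,0,-0.85,0.64,1.0,87],[0,0,0,-0.85,0.64,1.0,87]]}}

```text
t: 1.72
ee_pos: [531.7, 154.7, 56.4]
orientation: [2.109, 2.129, -0.221]
ft_force: [-0.6, 0.1, -0.4]
width: 86.9
grasp_force: 0.0
```

```bash
python3 -c "
from h import *
plan([540,150,24],tool(0.5,.2))
# push waypoints of pan (540,68,.5)->(507,-85,-7.5)
o=state();R0=Ro.from_rotvec(o['orientation'])
for f in np.linspace(0,1,9):
    c=np.array([540,68])*(1-f)+np.array([507,-85])*f;y=.5-8*f
    e=np.array([-np.sin(np.radians(y)),np.cos(np.radians(y))]);p=np.r_[c+60*e,24]
    s=R0.inv().apply(p-o['ee_pos'])/200;t=(R0.inv()*Ro.from_matrix(tool(y,.2))).as_rotvec()/1.5
    print(p.round(),t.round(3),s.round(3))
"
```

```text
t 1.73 p [531.7 154.7  56.4] rv [ 2.109  2.129 -0.221] F [-0.6  0.1 -0.4] w 86.9 g 0.0 q [ 0.36  0.6   1.83 -0.26  0.81  0.54]
turn [-0.005  0.001  0.001] shift [0.009 0.043 0.163]
t 1.73 p [531.7 154.7  56.4] rv [ 2.109  2.129 -0.221] F [-0.6  0.1 -0.4] w 86.9 g 0.0 q [ 0.36  0.6   1.83 -0.26  0.81  0.54]
[539. 128.  24.] [-0.005  0.001  0.001] [-0.099  0.039  0.185]
[536. 109.  24.] [-0.003  0.001  0.012] [-0.192  0.023  0.204]
[533.  90.  24.] [-0.001  0.001  0.024] [-0.286  0.007  0.223]
[530.  71.  24.] [0.002 0.001 0.035] [-0.379 -0.009  0.243]
[527.  51.  24.] [0.004 0.001 0.047] [-0.473 -0.026  0.262]
[524.  32.  24.] [0.006 0.001 0.058] [-0.567 -0.042  0.281]
[521.  13.  24.] [0.009 0.001 0.069] [-0.661 -0.058  0.301]
[518.  -6.  24.] [0.011 0.001 0.081] [-0.755 -0.074  0.32 ]
[515. -26.  24.] [0.013 0.001 0.092] [-0.849 -0.091  0.339]
```

>>> {"name": "servo_tool", "arguments": {"rows": [[0,0,0,0.01,0.04,0.08,87],[0,0,0,0.01,0.04,0.165,87],[0,0,0,-0.05,0.04,0.175,87],[0,0,0,-0.08,0.04,0.18,87],[0,0,0,-0.1,0.039,0.185,87],[0,0,0.003,-0.12,0.035,0.19,87],[0,0,0.007,-0.15,0.03,0.195,87],[0,0,0.012,-0.19,0.023,0.204,87]]}}

```text
t: 2.72
ee_pos: [540.5, 111.7, 28.1]
orientation: [2.127, 2.104, -0.204]
ft_force: [1.9, 5.3, 2.8]
width: 87.1
grasp_force: 2.6
```

```bash
cat >> h.py <<'E'
def pan():
    im,d,c=grab('top');P=cloud(d,c);Z=P[...,2];q=np.array([200,345]);w=np.zeros(Z.shape,bool);w[150:270,215:345]=1
    rim=w&(Z>88)&(Z<102);n,L,s,cc=cv2.connectedComponentsWithStats(rim.astype(np.uint8))
    print('blobs',[(k.tolist()) for k in s[1:] if k[4]>30]);cv2.imwrite('pics/pan%d.png'%(ctrl.get_obs()['t']*100),im[:,:,::-1]);return P,L,s
E
python3 - <<'E'
from h import *
state();P,L,s=pan()
for i in range(1,len(s)):
    if s[i][4]>30:
        r=cv2.minAreaRect(P[L==i][:,:2].astype(np.float32));print(np.round(r[0],1),np.round(r[1],1),r[2])
E
```

```text
t 2.73 p [540.5 111.7  28.1] rv [ 2.127  2.104 -0.204] F [1.9 5.3 2.8] w 87.1 g 2.6 q [ 0.29  0.64  1.86 -0.29  0.72  0.52]
blobs [[231, 175, 47, 70, 772]]
[537.7  53.1] [120.4 181.4] 89.34510040283203
```

```bash
python3 -c "
from h import *
o=state();R0=Ro.from_rotvec(o['orientation'])
for f in np.linspace(0,1,9):
    c=np.array([537.7,53.1])*(1-f)+np.array([507,-85])*f;y=-.7-6.8*f
    e=np.array([-np.sin(np.radians(y)),np.cos(np.radians(y))]);p=np.r_[c+58.6*e,26]
    s=R0.inv().apply(p-o['ee_pos'])/200;t=(R0.inv()*Ro.from_matrix(tool(y,.2))).as_rotvec()/1.5
    print(p.round(),t.round(3),s.round(3))
"
```

```text
t 2.77 p [540.  110.6  28. ] rv [ 2.127  2.103 -0.205] F [2.5 3.8 2.4] w 86.7 g 1.6 q [ 0.29  0.64  1.86 -0.29  0.72  0.52]
[538. 112.  26.] [ 0.004 -0.001  0.   ] [ 0.007 -0.008  0.009]
[535.  94.  26.] [ 0.006 -0.001  0.01 ] [-0.078 -0.022  0.026]
[532.  77.  26.] [ 0.008 -0.001  0.02 ] [-0.163 -0.036  0.043]
[530.  60.  26.] [ 0.01  -0.001  0.029] [-0.248 -0.05   0.06 ]
[527.  43.  26.] [ 0.012 -0.001  0.039] [-0.333 -0.064  0.077]
[524.  25.  26.] [ 0.014 -0.001  0.049] [-0.418 -0.078  0.094]
[521.   8.  26.] [ 0.016 -0.001  0.058] [-0.503 -0.092  0.111]
[518. -10.  26.] [ 0.018 -0.002  0.068] [-0.588 -0.105  0.128]
[515. -27.  26.] [ 0.02  -0.002  0.078] [-0.674 -0.119  0.145]
```

>>> {"name": "servo_tool", "arguments": {"rows": [[0,0,0.005,-0.05,-0.012,0.012,87],[0,0,0.012,-0.11,-0.024,0.025,87],[0,0,0.02,-0.17,-0.036,0.038,87],[0,0,0.028,-0.23,-0.047,0.05,87],[0,0,0.034,-0.29,-0.057,0.062,87],[0,0,0.042,-0.35,-0.067,0.075,87],[0,0,0.048,-0.41,-0.077,0.087,87],[0,0,0.055,-0.47,-0.087,0.1,87],[0,0,0.062,-0.53,-0.096,0.11,87],[0,0,0.066,-0.57,-0.103,0.12,87]]}}

```text
t: 4.03
ee_pos: [518.5, -5.0, 26.9]
orientation: [2.225, 1.991, -0.193]
ft_force: [1.9, 7.4, 7.3]
width: 86.9
grasp_force: 4.1
```

```bash
python3 - <<'E'
from h import *
o=state();P,L,s=pan()
for i in range(1,len(s)):
    if s[i][4]>30:
        r=cv2.minAreaRect(P[L==i][:,:2].astype(np.float32));print(np.round(r[0],1),np.round(r[1],1),r[2])
R0=Ro.from_rotvec(o['orientation']);print(Ro.as_matrix(R0).round(3))
print('ey step frac per 10mm',(R0.inv().apply([-1.31,-9.91,0])/200).round(4))
E
```

```text
t 4.03 p [518.5  -5.   26.9] rv [ 2.225  1.991 -0.193] F [1.9 7.4 7.3] w 86.9 g 4.1 q [ 0.08  0.6   1.96 -0.34  0.63  0.48]
blobs [[276, 184, 48, 72, 610], [276, 200, 6, 35, 92]]
[508.5 -67.6] [110.5 181.9] 83.633544921875
[516.4 -11. ] [ 6.5 89.3] 84.07710266113281
[[ 0.111  0.994  0.004]
 [ 0.975 -0.108 -0.196]
 [-0.195  0.026 -0.981]]
ey step frac per 10mm [-0.049  -0.0012  0.0097]
```

>>> {"name": "servo_tool", "arguments": {"rows": [[0,0,0.004,-0.04,-0.007,0.008,87],[0,0,0.009,-0.08,-0.013,0.016,87],[0,0,0.013,-0.11,-0.018,0.022,87],[0,0,0.013,-0.11,-0.018,0.022,87]]}}

```text
t: 4.58
ee_pos: [511.7, -27.3, 26.4]
orientation: [2.243, 1.97, -0.194]
ft_force: [0.1, 1.4, 0.3]
width: 86.9
grasp_force: 0.4
```

```bash
python3 - <<'E'
from h import *
o=state();P,L,s=pan()
for i in range(1,len(s)):
    if s[i][4]>30:
        r=cv2.minAreaRect(P[L==i][:,:2].astype(np.float32));print(np.round(r[0],1),np.round(r[1],1),r[2])
E
```

```text
t 4.58 p [511.7 -27.3  26.4] rv [ 2.243  1.97  -0.194] F [0.1 1.4 0.3] w 86.9 g 0.4 q [ 0.04  0.59  1.98 -0.35  0.61  0.47]
blobs [[283, 187, 51, 72, 611], [284, 203, 7, 35, 82]]
[501.3 -89.1] [113.2 182.2] 82.25447082519531
[508.1 -33.4] [ 6.  89.3] 82.9204330444336
```

The pan is at about (502,-85.5) with yaw -7.7°, against a target of (507,-85) and -7.5°, which is within tolerance. Next I back off, rise, and go to the knob.

>>> {"name": "servo_tool", "arguments": {"rows": [[0,0,0,0.09,0.002,-0.018,87],[0,0,0,0.18,0.004,-0.036,87],[0,0,0,0.16,0.008,-0.15,87],[0,0,0,0.1,0.015,-0.4,87],[0,0,0,0.05,0.02,-0.65,87],[0,0,0,0.005,0.026,-0.87,87],[0,0,0,0.005,0.026,-0.87,87]]}}

```text
t: 5.5
ee_pos: [519.1, 9.4, 200.4]
orientation: [2.239, 1.968, -0.184]
ft_force: [1.7, -0.3, -0.7]
width: 87.1
grasp_force: 0.0
```

```bash
python3 - <<'E'
from h import *
o=state();P,L,s=pan()
for i in range(1,len(s)):
    if s[i][4]>30:
        r=cv2.minAreaRect(P[L==i][:,:2].astype(np.float32));print(np.round(r[0],1),np.round(r[1],1),r[2])
plan([463,-436,230],tool(-90))
c=ctrl.camera_info('wrist');C=-np.array(c['R']).T@np.array(c['t']);print('wristcam in tool',Ro.from_rotvec(o['orientation']).inv().apply(C-o['ee_pos']).round(), 'fwd in tool',Ro.from_rotvec(o['orientation']).inv().apply(np.array(c['R'])[2]).round(2))
E
```

```text
t 5.5 p [519.1   9.4 200.4] rv [ 2.239  1.968 -0.184] F [ 1.7 -0.3 -0.7] w 87.1 g 0.0 q [ 0.11  0.31  1.88 -0.24  0.98  0.38]
blobs [[281, 187, 53, 72, 877]]
[501.7 -84.9] [121.  181.6] 82.66478729248047
t 5.55 p [517.6   9.1 198.3] rv [ 2.241  1.97  -0.189] F [ 0.2  0.  -0.2] w 87.2 g 0.0 q [ 0.11  0.31  1.88 -0.24  0.98  0.38]
turn [0.111 0.092 0.958] shift [-2.23   0.012  0.281]
wristcam in tool [  69.   -2. -161.] fwd in tool [-0.25 -0.    0.97]
```

>>> {"name": "servo_tool", "arguments": {"rows": [[0.01,0.01,0.1,-0.2,0,-0.1,87],[0.02,0.02,0.2,-0.45,0,-0.1,87],[0.03,0.03,0.3,-0.7,0,-0.1,87],[0.05,0.04,0.42,-1,0,0,87],[0.06,0.05,0.54,-1,0,0,87],[0.07,0.06,0.66,-1,0,0,87],[0.08,0.07,0.77,-1,0,0,87],[0.1,0.08,0.88,-1,0,0,87],[0.111,0.092,0.958,-1,0,0,87],[0.111,0.092,0.958,-1,0,0,87]]}}

```text
t: 6.8
ee_pos: [490.2, -186.0, 234.2]
orientation: [-3.141, -0.0, 0.01]
ft_force: [-0.2, 0.5, -0.7]
width: 87.1
grasp_force: 0.0
```

```bash
python3 -c "
from h import *
plan([463,-400,210],tool(-90))"
```

```text
t 6.8 p [ 490.2 -186.   234.2] rv [-3.141 -0.     0.01 ] F [-0.2  0.5 -0.7] w 87.1 g 0.0 q [-0.38  0.26  1.84 -0.    1.05  1.19]
turn [-0.001  0.004  0.   ] shift [-0.135  1.07   0.121]
```

```bash
python3 - <<'E'
from h import *
im,d,c=grab('wrist');np.savez('wshaft.npz',im=im,d=d,K=c['intrinsics'],R=c['R'],t=c['t'])
E
```

>>> {"name": "servo_tool", "arguments": {"rows": [[0,0,0,-0.03,0.25,0.03,87],[0,0,0,-0.06,0.5,0.06,87],[0,0,0,-0.1,0.75,0.08,87],[0,0,0,-0.135,1,0.1,87],[0,0,0,-0.135,1,0.12,87],[0,0,0,-0.135,1,0.12,87]]}}

```text
t: 7.6
ee_pos: [463.3, -385.5, 210.9]
orientation: [-3.14, -0.0, 0.008]
ft_force: [-0.8, 0.4, 0.5]
width: 87.4
grasp_force: 0.0
```

```bash
python3 - <<'E'
from h import *
state()
im,d,c=grab('wrist');np.savez('wknob.npz',im=im,d=d,K=c['intrinsics'],R=c['R'],t=c['t'])
a=np.load('wshaft.npz')['im']
cv2.imwrite('pics/w2.png',np.vstack([cv2.resize(a,None,fx=.75,fy=.75),cv2.resize(im,None,fx=.75,fy=.75)])[:,:,::-1])
E
```

```text
t 7.6 p [ 463.3 -385.5  210.9] rv [-3.14  -0.     0.008] F [-0.8  0.4  0.5] w 87.4 g 0.0 q [-0.71  0.41  1.69 -0.    1.05  0.86]
```

View pics/w2.png

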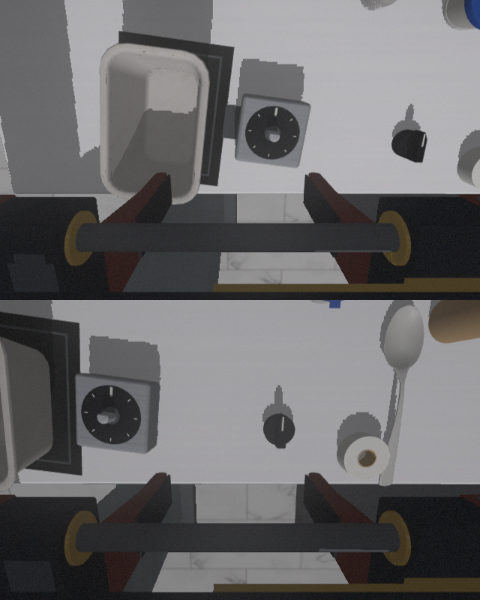

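The wrist views show the dial at about (363,177) with its index mark pointing up, which is +x. In the second view the knob is at (372,173), with its bar and white line pointing nearly +x.

```bash
python3 - <<'E'
from h import *
def load(f):
    N=np.load(f);return N['im'],N['d'],dict(intrinsics=N['K'],R=N['R'],t=N['t'])
def comps(m):
    n,L,s,cc=cv2.connectedComponentsWithStats(m.astype(np.uint8));return [(L==i) for i in range(1,n) if s[i,4]>5]
def px(m): v,u=np.nonzero(m);return np.c_[u,v]
yawbox=[]
for f,cen,r in(('wshaft.npz',(363,177),75),('wknob.npz',(147,157),80)):
    im,d,c=load(f);P=cloud(d,c);Z=P[...,2];g=im.max(2)
    v,u=np.mgrid[:400,:640];w=(abs(u-cen[0])<r)&(abs(v-cen[1])<r)
    t=w&(Z>62)&(Z<80);print(f,'shaft n',t.sum(),P[t].mean(0).round(1),'zmax',np.percentile(Z[t],90).round(1) if t.any() else 0)
    tt=w&(Z>70)&(Z<80)
    if tt.sum()>5: 
        q=ray(px(tt),72,c)[:,:2];print(' tip',q.mean(0).round(1),np.ptp(q,0).round(1))
    # dial: dark disc, z~51
    dk=w&(g<75)&(Z>45)&(Z<58);m=max(comps(dk),key=lambda a:a.sum())
    h=cv2.convexHull(ray(px(m),51,c)[:,:2].astype(np.float32));(x,y),rad=cv2.minEnclosingCircle(h);M=cv2.moments(h);print(' dial',round(x,1),round(y,1),round(rad,1),(M['m10']/M['m00']),M['m01']/M['m00'])
    b=w&(Z>42)&(Z<58);m=max(comps(b),key=lambda a:a.sum());R=cv2.minAreaRect(ray(px(m),50,c)[:,:2].astype(np.float32));print(' box',R)
im,d,c=load('wknob.npz');P=cloud(d,c);Z=P[...,2];g=im.max(2);w=(abs(u-372)<40)&(abs(v-173)<40)
m=max(comps(w&(g<60)),key=lambda a:a.sum())
b=w&(Z>30)&(Z<42);q=P[b];R=cv2.minAreaRect(ray(px(b),37,c)[:,:2].astype(np.float32));print('bar',b.sum(),R,np.percentile(q[:,2],50))
sk=w&(Z>12)&(Z<22);print('skirt',cv2.minEnclosingCircle(P[sk][:,:2].astype(np.float32)))
hull=cv2.convexHull(px(m));mm=np.zeros(g.shape,np.uint8);cv2.fillConvexPoly(mm,hull,1)
wl=(mm>0)&(Z>28)&(g>90);q=ray(px(wl),37,c)[:,:2];print('white',len(q),q.mean(0),cv2.fitLine(q.astype(np.float32),2,0,.01,.01).ravel(),q.min(0),q.max(0))
a=cv2.resize(im[133:213,332:412],None,fx=6,fy=6,interpolation=2);cv2.imwrite('pics/kn.png',a[:,:,::-1])
E
```

```text
wshaft.npz shaft n 167 [ 490.4 -230.4   71.2] zmax 73.3
 tip [ 489.8 -230.6] [10.5 14. ]
 dial 490.1 -230.9 35.8 490.2264097392726 -230.86805796006055
 box ((491.5928039550781, -230.4316864013672), (88.94453430175781, 89.00835418701172), 82.48542022705078)
wknob.npz shaft n 239 [ 489.9 -232.6   70.7] zmax 73.2
 tip [ 489.4 -231.6] [10.3 14.5]
 dial 490.0 -230.9 36.0 490.0402542947829 -230.8431924289802
 box ((491.04779052734375, -233.54031372070312), (90.8375015258789, 88.97406768798828), 82.47370147705078)
bar 546 ((467.99053955078125, -441.0308837890625), (12.938600540161133, 43.97081756591797), 88.72013092041016) 37.38662625839104
skirt ((466.9971008300781, -441.6547546386719), 21.996023178100586)
white 48 [ 477.66764008 -442.03386763] [ 9.9955004e-01 -2.9995060e-02  4.7766763e+02 -4.4203387e+02] [ 468.81274533 -443.23236286] [ 486.17025336 -440.6569121 ]
```

View pics/kn.png

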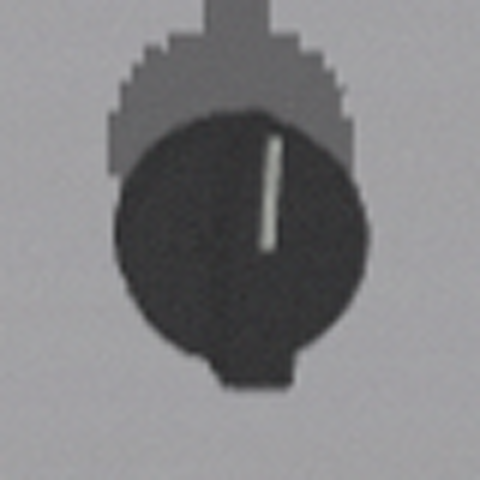

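The bar is at (468,-441) with yaw about -1.5°, so the knob origin is near (466,-441). The shaft reads (490,-231) by the same camera.

```bash
python3 -c "
from h import *
plan([466,-441,60],tool(-91.5));plan([466,-441,20],tool(-91.5))"
```

```text
t 7.65 p [ 463.7 -385.2  211.4] rv [-3.141e+00 -1.000e-03  7.000e-03] F [-0.2 -0.6 -0.8] w 86.9 g 0.0 q [-0.71  0.41  1.69 -0.    1.05  0.86]
turn [-0.001  0.003  0.018] shift [0.015 0.28  0.757]
t 7.65 p [ 463.7 -385.2  211.4] rv [-3.141e+00 -1.000e-03  7.000e-03] F [-0.2 -0.6 -0.8] w 86.9 g 0.0 q [-0.71  0.41  1.69 -0.    1.05  0.86]
turn [-0.001  0.003  0.018] shift [0.016 0.28  0.957]
```

>>> {"name": "servo_tool", "arguments": {"rows": [[-0.001,0.003,0.018,0.01,0.14,0.15,50],[-0.001,0.003,0.018,0.015,0.28,0.35,50],[-0.001,0.003,0.018,0.015,0.28,0.6,50],[-0.001,0.003,0.018,0.016,0.28,0.75,50],[-0.001,0.003,0.018,0.016,0.28,0.85,50],[-0.001,0.003,0.018,0.016,0.28,0.92,50],[-0.001,0.003,0.018,0.016,0.28,0.94,50],[-0.001,0.003,0.018,0.016,0.28,0.94,50]]}}

```text
t: 8.65
ee_pos: [466.8, -443.0, 24.8]
orientation: [3.139, -0.043, 0.003]
ft_force: [0.5, -0.7, 0.2]
width: 49.9
grasp_force: 0.0
```

```bash
python3 - <<'E'
from h import *
plan([466,-441,19.5],tool(-91.5))
im,d,c=grab('wrist');np.savez('wk2.npz',im=im,d=d,K=c['intrinsics'],R=c['R'],t=c['t'])
P=cloud(d,c);Z=P[...,2];print((ctrl.get_obs()['ee_pos']))
cv2.imwrite('pics/wk2.png',im[:,:,::-1])
E
```

```text
t 8.65 p [ 466.8 -443.    24.8] rv [ 3.139e+00 -4.300e-02  3.000e-03] F [ 0.5 -0.7  0.2] w 49.9 g 0.0 q [-0.78  0.71  1.68 -0.    0.75  0.82]
turn [ 0.002 -0.001 -0.001] shift [-0.004 -0.01   0.027]
[ 466.88374709 -443.15183043   25.09830673]
```

View pics/wk2.png

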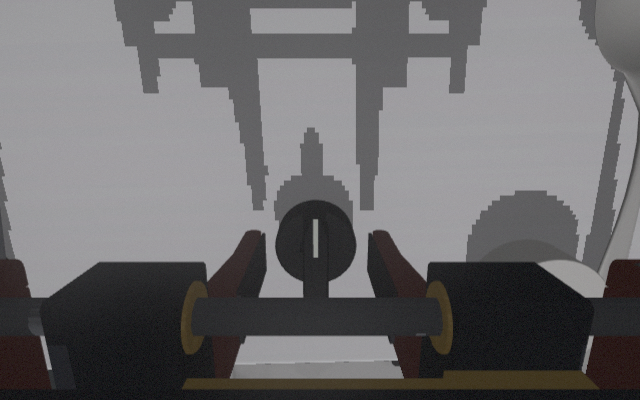

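The knob at (316,240) is centred between the open fingers at 257 and 378. I lower 5 mm and close.

>>> {"name": "servo_tool", "arguments": {"rows": [[0,0,0,-0.004,-0.005,0.015,50],[0,0,0,-0.004,-0.005,0.027,50],[0,0,0,-0.004,-0.005,0.027,30],[0,0,0,-0.004,-0.005,0.027,10],[0,0,0,-0.004,-0.005,0.027,0],[0,0,0,-0.004,-0.005,0.027,0],[0,0,0,-0.004,-0.005,0.027,0],[0,0,0,-0.004,-0.005,0.027,0]]}}

```text
t: 9.7
ee_pos: [465.6, -441.8, 18.8]
orientation: [3.139, -0.044, 0.002]
ft_force: [-0.3, -0.3, 0.9]
width: 11.7
grasp_force: 30.0
```

```bash
python3 -c "
from h import *
state()"
```

```text
t 9.7 p [ 465.6 -441.8   18.8] rv [ 3.139e+00 -4.400e-02  2.000e-03] F [-0.3 -0.3  0.9] w 11.7 g 30.0 q [-0.78  0.72  1.68 -0.    0.74  0.82]
```

>>> {"name": "servo_tool", "arguments": {"rows": [[0,0,0,0,0,-0.1,0],[0,0,0,0,0,-0.3,0],[0,0,0,0,0,-0.5,0],[0,0,0,0,0,-0.6,0],[0,0,0.02,0.03,-0.25,-0.6,0],[0,0,0.04,0.06,-0.5,-0.6,0],[0,0,0.07,0.09,-0.75,-0.6,0],[0,0,0.07,0.1,-0.85,-0.6,0],[0,0,0.07,0.1,-0.85,-0.6,0]]}}

```text
t: 10.82
ee_pos: [490.3, -271.4, 138.6]
orientation: [3.133, -0.204, 0.002]
ft_force: [0.3, -0.3, -0.5]
width: 12.0
grasp_force: 30.0
```

```bash
python3 - <<'E'
from h import *
o=state()
im,d,c=grab('wrist');np.savez('wk3.npz',im=im,d=d,K=c['intrinsics'],R=c['R'],t=c['t'])
cv2.imwrite('pics/wk3.png',im[:,:,::-1])
R0=Ro.from_rotvec(o['orientation']);P=cloud(d,c)
T=R0.inv().apply((P-o['ee_pos']).reshape(-1,3)).reshape(P.shape)
g=im.max(2)
# skirt top: tool z ~ +1.8 (18.8-17)
w=(abs(T[...,0])<40)&(abs(T[...,1])<40)&(T[...,2]>-4)&(T[...,2]<8)
n,L,s,cc=cv2.connectedComponentsWithStats(w.astype(np.uint8));print(s[1:].tolist())
i=1+s[1:,4].argmax();v,u=np.nonzero(L==i);pt=R0.inv().apply(ray(np.c_[u,v],o['ee_pos'][2]-1.8,c)-o['ee_pos'])
print('skirt',np.median(T[L==i],0).round(1),pt.min(0).round(1),pt.max(0).round(1),cv2.minEnclosingCircle(pt[:,:2].astype(np.float32)))
plan([490,-231,106],tool(-97.5))
E
```

```text
t 10.82 p [ 490.3 -271.4  138.6] rv [ 3.133e+00 -2.040e-01  2.000e-03] F [ 0.3 -0.3 -0.5] w 12.0 g 30.0 q [-0.53  0.44  1.83 -0.    0.86  1.18]
[[275, 204, 84, 53, 1459]]
skirt [12.8 -0.4  1.3] [ -4.2 -21.3   1.8] [22.8 20.   1.9] ((1.745147466659546, -0.64503014087677), 21.09984016418457)
t 10.88 p [ 490.5 -272.5  138.7] rv [ 3.132e+00 -2.060e-01  3.000e-03] F [-0.  -1.  -0.4] w 11.5 g 30.0 q [-0.53  0.44  1.83 -0.    0.86  1.18]
turn [ 0.002 -0.001 -0.   ] shift [-0.03  -0.206  0.163]
```

View pics/wk3.png

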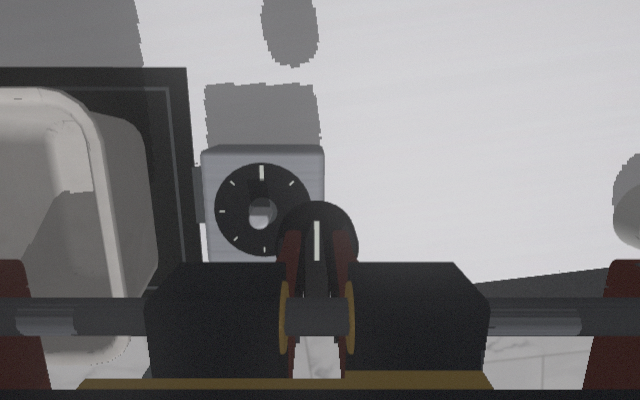

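The knob is held straight, with its skirt at (316,240) and the line pointing up. The shaft is visible at (262,215) left of it, so I measure both in the same view and any camera bias cancels.

```bash
python3 - <<'E'
from h import *
N=np.load('wk3.npz');im,d=N['im'],N['d'];c=dict(intrinsics=N['K'],R=N['R'],t=N['t'])
o=ctrl.get_obs();R0=Ro.from_rotvec(o['orientation']);p0=np.array([490.4,-272.0,138.65])
g=im.max(2);P=cloud(d,c);Z=P[...,2];v,u=np.mgrid[:400,:640]
def tl(X): return R0.inv().apply(X-p0)
w=(u>205)&(u<300)&(v>155)&(v<262)
dk=w&(g<75)&(Z>44)&(Z<57)&(np.hypot(u-262,v-209)<52)
q=tl(ray(np.c_[u[dk],v[dk]],51,c))[:,:2]
h=cv2.convexHull(q.astype(np.float32));print('dial circ',cv2.minEnclosingCircle(h),'ellipse',cv2.fitEllipse(h))
t=w&(Z>66)&(Z<80)&(u<285)
q=tl(ray(np.c_[u[t],v[t]],72,c));print('tip',t.sum(),q.min(0).round(1),q.max(0).round(1),'mean',q.mean(0).round(1))
# box top edges yaw
b=w&(Z>44)&(Z<57);print('z box',np.median(Z[b&(g>75)]))
q=ray(np.c_[u[b],v[b]],50,c)[:,:2];tp=np.array([q[np.argmax(q@np.array([.99,-.13]))]])
wi=w&(g>150)&(v<185)&(Z<57);q=tl(ray(np.c_[u[wi],v[wi]],51,c))[:,:2];print('index',len(q),q.mean(0).round(1),cv2.fitLine(q.astype(np.float32),2,0,.01,.01).ravel().round(3))
E
```

```text
dial circ ((-5.9021525382995605, -40.908424377441406), 35.7429313659668) ellipse ((-5.179880142211914, -43.046470642089844), (65.55032348632812, 71.76903533935547), 107.07719421386719)
tip 299 [-12.  -47.1  66.5] [  0.1 -33.3  66.6] mean [ -5.6 -40.2  66.5]
z box 50.70729526185397
index 58 [ 21.2 -40.5] [ 1.7000e-02 -1.0000e+00  2.1170e+01 -4.0453e+01]
```

>>> {"name": "servo_tool", "arguments": {"rows": [[0,0,0,-0.012,-0.07,0,0],[0,0,0,-0.024,-0.14,0,0],[0,0,0,-0.034,-0.2,0.05,0],[0,0,0,-0.034,-0.2,0.12,0],[0,0,0,-0.034,-0.2,0.18,0],[0,0,0,-0.034,-0.2,0.21,0],[0,0,0,-0.034,-0.2,0.21,0],[0,0,0,-0.034,-0.2,0.21,0]]}}

```text
t: 11.88
ee_pos: [489.0, -231.9, 96.6]
orientation: [3.133, -0.209, 0.003]
ft_force: [0.8, -0.1, -0.3]
width: 11.5
grasp_force: 30.0
```

```bash
python3 - <<'E'
from h import *
o=state();R0=Ro.from_rotvec(o['orientation'])
want=np.array([490.4,-272.0,0])+R0.apply([-6.8,-40.2,0]);want[2]=86
print(want.round(1));plan(want,tool(-97.5))
E
```

```text
t 11.88 p [ 489.  -231.9   96.6] rv [ 3.133e+00 -2.090e-01  3.000e-03] F [ 0.8 -0.1 -0.3] w 11.5 g 30.0 q [-0.46  0.48  1.9  -0.    0.76  1.24]
[ 489.  -231.3   86. ]
t 11.88 p [ 489.  -231.9   96.6] rv [ 3.133e+00 -2.090e-01  3.000e-03] F [ 0.8 -0.1 -0.3] w 11.5 g 30.0 q [-0.46  0.48  1.9  -0.    0.76  1.24]
turn [ 0.001 -0.001 -0.001] shift [-0.    -0.003  0.053]
```

>>> {"name": "servo_tool", "arguments": {"rows": [[0,0,0,0,-0.003,0.02,0],[0,0,0,0,-0.003,0.035,0],[0,0,0,0,-0.003,0.045,0],[0,0,0,0,-0.003,0.055,0],[0,0,0,0,-0.003,0.063,0],[0,0,0,0,-0.003,0.063,0]]}}

```text
t: 12.62
ee_pos: [489.3, -231.2, 83.8]
orientation: [3.133, -0.208, 0.004]
ft_force: [2.0, 0.2, -2.2]
width: 12.2
grasp_force: 30.0
```

```bash
python3 - <<'E'
from h import *
o=state();im,d,c=grab('side','s2.png')
P=cloud(d,c);w=(abs(P[...,0]-490)<50)&(abs(P[...,1]+231)<50);v,u=np.nonzero(w);v0,u0=int(v.mean()),int(u.mean());print(u0,v0)
cv2.imwrite('pics/s2c.png',cv2.resize(im[v0-60:v0+60,u0-60:u0+60],None,fx=5,fy=5,interpolation=2)[:,:,::-1])
E
```

```text
t 12.62 p [ 489.3 -231.2   83.8] rv [ 3.133 -0.208  0.004] F [ 2.   0.2 -2.2] w 12.2 g 30.0 q [-0.46  0.51  1.9  -0.    0.73  1.24]
287 171
```

View pics/s2c.png

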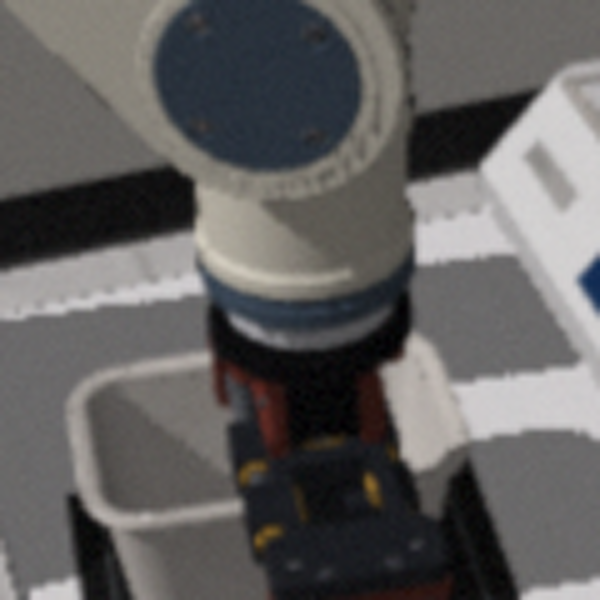

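There is almost no resistance with the underside about 7 mm below the tip, so the knob has entered. I continue down, then press.

>>> {"name": "servo_tool", "arguments": {"rows": [[0,0,0,0.001,0,0.012,0],[0,0,0,0.002,0,0.022,0],[0,0,0,0.002,0,0.03,0],[0,0,0,0.002,0,0.034,0],[0,0,0,0.002,0,0.034,0],[0,0,0,0.002,0,0.034,0]]}}

```text
t: 13.42
ee_pos: [489.4, -231.2, 77.2]
orientation: [3.133, -0.208, 0.003]
ft_force: [1.9, 0.2, 4.0]
width: 11.9
grasp_force: 30.0
```

```bash
python3 -c "
from h import *
plan([489.5,-231.2,73],tool(-97.5))"
```

```text
t 13.43 p [ 489.4 -231.2   77.2] rv [ 3.133e+00 -2.080e-01  3.000e-03] F [1.9 0.2 4. ] w 11.9 g 30.0 q [-0.46  0.52  1.9  -0.    0.72  1.24]
turn [ 0.001 -0.001 -0.001] shift [0.001 0.    0.021]
```

>>> {"name": "servo_tool", "arguments": {"rows": [[0,0,0,0.001,0,0.006,0],[0,0,0,0.001,0,0.012,0],[0,0,0,0.001,0,0.017,0],[0,0,0,0.001,0,0.021,0],[0,0,0,0.001,0,0.023,0],[0,0,0,0.001,0,0.023,0],[0,0,0,0.001,0,0.023,0]]}}

```text
t: 14.3
ee_pos: [489.5, -231.2, 73.5]
orientation: [3.133, -0.208, 0.003]
ft_force: [-2.1, 2.3, 16.8]
width: 11.9
grasp_force: 30.0
```

```bash
python3 - <<'E'
from h import *
P,L,s=pan();state()
for i in range(1,len(s)):
    if s[i][4]>100:
        r=cv2.minAreaRect(P[L==i][:,:2].astype(np.float32));print(np.round(r[0],1),np.round(r[1],1),r[2])
E
```

```text
blobs [[281, 187, 53, 72, 652], [325, 216, 4, 23, 38]]
t 14.35 p [ 489.5 -231.2   73.5] rv [ 3.133e+00 -2.080e-01  3.000e-03] F [-1.9  2.5 16.9] w 12.1 g 30.0 q [-0.46  0.52  1.9  -0.    0.71  1.24]
[502.  -84.7] [120.6 182.2] 82.40962982177734
```

>>> {"name": "servo_tool", "arguments": {"rows": [[0,0,0,0,0,0,0],[0,0,0,0,0,0,0],[0,0,0,0,0,0,0],[0,0,0,0,0,0,0]]}}

```text
t: 14.85
ee_pos: [489.5, -231.2, 73.5]
orientation: [3.133, -0.208, 0.003]
ft_force: [-3.2, 2.2, 17.5]
width: 11.6
grasp_force: 30.0
```

The push holds steady at about 17 N with the tool at the stop height, and the pan has not moved.

```bash
python3 -c "
from workcell import ctrl
print(ctrl.close_job())"
```

```text
the job is handed in; nothing more can be done
None
```

I handed the job in at about 15 s of robot time, but the judge's verdict was not returned. By my measurements the pan stands about 5 mm off the pad's centre and square on it, and the gripped knob is on the D-shaft and held at its stop with about 17 N.

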